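# Seat the brass cover disc in the scrap gauge housing and close its keeper

### The arm

A 6-joint arm with a two-finger parallel gripper is mounted at the origin on the work surface. World frame = base frame: x ahead of the robot, y to its left, z up, the work surface at z = 0. Lengths are in m, angles in rad, forces in N, time in s.
With the tool pointing down it reaches from about 0.375 to 0.9 m from the base axis. Payload 3.1 kg.
Tool frame: the origin (TCP) lies midway between the tips of the shut fingers; the grasp point (between the pads) lies 19 mm behind it (pinch_z is the distance from the TCP to the grasp point, in m); y points along the fingers, z is the direction in which the jaws open and shut, and the axes are right-handed (so a half turn about y gives the same grasp; the last joint's range is limited). The gripper opens to 87 mm and grips with 3 to 60 N. Pads are 19 mm wide; open, the fingers measure 117 mm over their backs; the gripper's body (75 mm by 190 mm) begins 51 mm behind the grasp point.
Start: joints at [1.131, 0.527, 1.433, -0, 1.181, -0.178], TCP at [0.162, 0.604, 0.223] pointing down, gripper open.
Joint ranges: [-3.08, 3.08], [-0.75, 2.2], [0.22, 2.44], [-1.43, 4.57], [0, 2.65], [-2.85, 2.85]. Speed limits (rad/s): [2.79, 2.79, 3.14, 3.14, 3.14, 3.14].

### API

Orientations are given as a unit quaternion [x, y, z, w].
In Python, from rig import * gives the robot as it stands.
- The arm moves only by the tool drive_tool, never from a script. Its argument "plan" is a list of rows, each a list of 7 numbers: the shift along the tool's x, y, z in mm, then the turn, a rotation vector about the tool's x, y, z in degrees, then the finger opening in mm, from 0 to 87. A call has 1 to 10 rows; each row is the pose to reach, as a shift and turn from the pose commanded when the call began, along the tool's axes at that moment; what a row does not reach only later rows make up. A row lasts 1/10 s, in which the tool goes at most 50 mm and 8.59 degrees, less where a joint would pass 70% of its speed; a pose out of reach is approached as far as the arm can. A call with a gripper value outside its range is refused whole. The fingers move at their own pace and stop on an object; "newtons" is the grip in N (left out, the last holds). Time passes only in rows, so rows that repeat a pose let the fingers close. It gives the time, the measured TCP pose, the force and the opening at its end, in the units of the state.
- get_obs(): the state, without advancing time (a new reading comes with each control period).
- camera(name): name is "scene" or "top" or "wrist"; returns the picture (480x640x3 uint8, blue, green, red); there is no depth.
- get_calibration(name): a dict with "fx", "fy", "cx", "cy" (pixels), "D" ([k1, k2, p1, p2, k3] as OpenCV has them; the pictures are not rectified), "origin" and "rotation" of the camera in the world; the wrist camera has in their place "tool_from_camera" (4x4, takes a point from camera to tool coordinates, whose origin is the TCP and whose axes are the tool frame's). Camera axes: x right, y down, z forward; pixel columns grow to the right and rows downward; lengths in m; the calibration is good to about 2 mm. A picture is of the moment at which its call begins: read the wrist's pose just before it. get_calibration takes no time and is no camera call.
- hand_in(): hands the job in, once; it reports no verdict.
Trained networks look in the newest picture that a camera, given by its name, has taken for a name from the list of things; names that differ only in an ending like _2 or _b are one class to them, and where a whole thing is asked for, a point or a joint stands for the part that bears it (a point fixed in the world has none). Each returns a list of dicts, best first, with "conf" (0 to 1); they miss things now and then, are a little off and sometimes report something else, mostly with a low value. They report only what shows in the picture. A call takes as long as a camera call. They do not tell look-alikes from the thing itself.
- spot_in(camera, target): "location" ([column, row] in pixels, amid what is visible of it).
- mark_of(camera, target): "location" ([column, row] in pixels: a listed point, or the origin of a listed thing).
The state is a dict: "time": time; "q": joint angles; "joint_velocities": joint speeds; "joint_torque": joint torques, N m; "position": TCP position; "tool_rot": TCP orientation; "ft_force": force on the tool from outside, world axes, zero at the start; "moment": the same for the moment, N m; "grip_width": finger opening in m.
Only numpy, scipy, OpenCV 4.12 (cv2) and the standard library are available. Lean on these libraries where they do the work, as an engineer would, in place of code of your own. Each camera call takes 0.05 s, during which the arm holds its last target. There are 200 camera calls.

### The job

Close up the grey gauge housing before it is scrapped: with the fingertips push the loose brass disc across the housing's top until it drops flat into the round seat, then push the red keeper arm round over the disc as far as it goes. Only push, never pick the disc up or push it off the housing, and leave the other loose things on the bench where they are.

Things in the scene. Friction and masses are not known exactly. Their poses are not given: they have to be found in the camera images.
- housing: Rusted grey gauge housing, fixed to the bench: a block 160 (its x) by 240 (its y) by 40 mm high with a flat top. Origin: centre of its underside, on the bench; z up. A round seat, 66 mm across and 8 mm deep, is sunk into the top at x = 0, y = -40 mm; a brass pipe stub (38 mm long, 34 mm thick at most) sticks out of its +y end, below the top.
- seat (a point): Centre of the seat's floor, 32 mm above the housing's underside and 8 mm below its flat top; axes as the housing.
- disc: Loose flat brass disc, 60 mm across, 8 mm thick, about 0.19 kg, lying on the housing's top on its +y side, to begin with 50 to 90 mm from the seat's centre. Origin: centre of its underside. It has 3 mm of play all round in the seat and lies flush with the housing's top when home.
- keeper (a joint): Angle of the red keeper arm about its upright pivot, rad. About 0 to 0.35 at the start (open: 0 points along the housing's -y, away from the disc); grows as it turns clockwise seen from above, by way of the housing's -x direction, to a stop at 1.9, where it lies across the seat. Light friction (less than 1 N at the post); stays where it is left.
- keeper_pivot (a point): Pivot axis of the keeper at the height of the housing's top: at x = 58, y = -60 mm in the housing's frame.
- keeper_post (a point): Middle of the upright red post near the keeper's free end, for pushing it: 12 mm thick, 26 mm tall, 72 mm from the pivot axis; this point is 22 mm above the housing's top. The arm below it is a flat bar 14 mm wide, whose underside is 3 mm and top 9 mm above the housing's top; it ends 7 mm beyond the post's axis, and has a round boss of 11 mm radius at the pivot.
- meter: Corroded brass meter body, round, 100 mm across, 76 mm high, with two pipe ends along its y, 172 mm over both. Bystander. Origin: centre of its underside.
- dome: Cracked glass register dome on a brass ring, 94 mm across, 60 mm high. Bystander. Origin: centre of its underside.
- nut1: Pitted bronze hexagon nut, 36 mm over flats, 16 mm high, on the bench near the housing. Bystander. Origin: centre of its underside.
- nut2: Second such nut. Bystander.
- wrench: Steel wrench lying on the bench. Bystander.
- collar: Rusted steel ring, 64 mm across, 14 mm high, on the bench. Bystander. Origin: centre of its underside.
There are look-alikes about, which are no part of the job. What is meant by the disc is not pink, and is the larger of those in its own colour.

How it is judged:
On the way, in this order (a step that is already met when the one before it is completed fails the run):
1. the disc lies flat at the bottom of the seat (horizontal distance between disc and seat below 0.0055 m and z of disc in the frame of seat below 0.0018 m and angle between disc's own z axis and vertical below 0.05 rad), for 0.2 s.
2. the keeper is turned over the seated disc, to its stop (all of step 1 and value of joint keeper above 1.75 rad), for 0.2 s.
At the end, for the whole second after the job is handed in: The disc lies at rest and flat in the seat (within 1.8 mm of its floor, 5.5 mm of its centre and 0.05 rad of level) and the keeper stands over it within 0.15 rad of its stop (all of step 2 and linear speed of disc below 0.01 m/s); the robot touches nothing.
It fails at once if the disc is lifted more than 8 mm off the housing's top (z of disc in the frame of housing above 0.048 m).
It fails at once if the disc is pushed off the housing (z of disc in the frame of housing below 0.022 m).
It fails at once if another loose thing (meter, dome, nuts, wrench or ring) is shifted by more than 15 mm (distance of any of meter, dome, nut1, nut2, wrench, collar from where it was at the start of the episode above 0.015 m).
It also fails if it takes over 53 s, if anything falls off the work surface, if the arm or the gripper's body presses on something with over 40 N, if the wrist force passes 120 N, or if a joint passes its speed limit or range.

## Working session

There is one attempt and no reset: what is moved stays moved. The work goes in short steps, Python scripts to look and compute and a tool call to move; the robot and the scene stay as the last step left them, time stands still between calls to the robot, and variables do not carry over. Pictures are saved under pics/ and viewed, about 8 in all and at most 12, crops included, and the job is handed in when it is done.

Besides the shell and the picture viewer there is one more tool, called after "Request:" in YAML: its name, and indented under it one key for each argument. drive_tool: Moves the arm, as the interface text tells. Its arguments: {"type":"object","properties":{"plan":{"type":"array","items":{"type":"array","items":{"type":"number"}}},"newtons":{"type":"number"}},"required":["plan"]}

```bash
mkdir -p pics; cat > h.py <<'E'
from rig import *
import numpy as np, cv2
from scipy.spatial.transform import Rotation as R
def cam(name):
    c=get_calibration(name);K=np.array([[c['fx'],0,c['cx']],[0,c['fy'],c['cy']],[0,0,1]]);D=np.array(c['D'],float)
    if 'origin' in c: o=np.array(c['origin']);r=np.array(c['rotation'])
    else:
        s=get_obs();T=np.array(c['tool_from_camera']);Rt=R.from_quat(s['tool_rot']).as_matrix()
        o=np.array(s['position'])+Rt@T[:3,3];r=Rt@T[:3,:3]
    if r.shape!=(3,3): r=R.from_quat(r).as_matrix()
    return K,D,o,r
def ray(c,px):
    K,D,o,r=c;u=cv2.undistortPoints(np.array([[px]],float),K,D)[0,0]
    d=r@np.array([u[0],u[1],1]);return o,d/np.linalg.norm(d)
def onz(c,px,z):
    o,d=ray(c,px);return o+d*(z-o[2])/d[2]
def proj(c,p):
    K,D,o,r=c;p=np.atleast_2d(np.array(p,float))
    return cv2.projectPoints(p,cv2.Rodrigues(r.T)[0],-r.T@o,K,D)[0][:,0]
E
python3 - <<'E'
from h import *
s=get_obs();print(s)
for n in('scene','top'):
    im=camera(n);cv2.imwrite(f'pics/{n}0.png',im);c=cam(n);print(n,c[2])
    for t in('housing','seat','disc','keeper_pivot','keeper_post'):
        for m in mark_of(n,t)[:3]: print(t,np.round(m['location'],1),round(m['conf'],2),np.round(onz(c,m['location'],{'housing':0,'seat':.032,'disc':.04,'keeper_pivot':.04,'keeper_post':.062}[t]),4))
E
```

```text
{'time': 0.0, 'q': array([ 1.13050219e+00,  5.28455805e-01,  1.43389665e+00,  8.15584175e-06,
        1.18135251e+00, -1.78516039e-01]), 'joint_velocities': array([ 0.00061358,  0.0013796 , -0.00048038, -0.00122571, -0.00013284,
        0.00155746]), 'joint_torque': array([-1.94663895e-03, -4.40050435e+01, -1.76592332e+01,  6.31837081e-02,
        5.83371834e-02, -1.53291844e-04]), 'position': array([0.16141766, 0.603054  , 0.22157977]), 'tool_rot': array([ 0.70176837, -0.09251947,  0.09205959, -0.70034729]), 'ft_force': array([ 0.5096935 , -0.28883415,  0.06683034]), 'moment': array([-0.01449306, -0.0039307 , -0.01851928]), 'grip_width': 0.0871171575524785}
scene [1.17353196 0.64966253 0.74346716]
housing [340.1 277.7] 0.59 [0.5765 0.0606 0.    ]
seat [329.7 258.8] 0.91 [0.5747 0.0258 0.032 ]
disc [400.9 244.3] 0.63 [0.4302 0.1069 0.04  ]
disc [340.8 268.1] 0.61 [0.5859 0.0716 0.04  ]
disc [291.1 174.7] 0.61 [ 0.4061 -0.3028  0.04  ]
keeper_pivot [304.5 255.8] 0.93 [ 0.6141 -0.0129  0.04  ]
keeper_post [291.7 230.9] 0.52 [ 0.5931 -0.0792  0.062 ]
top [ 0.43045104 -0.02416694  1.07881296]
housing [295.  232.2] 0.88 [0.5755 0.0576 0.    ]
seat [311.8 238. ] 0.63 [0.558  0.0199 0.032 ]
seat [511.7 216.8] 0.19 [ 0.5936 -0.4099  0.032 ]
disc [290.6 319.7] 0.76 [0.3882 0.0667 0.04  ]
disc [275.4 155.2] 0.61 [0.7382 0.0945 0.04  ]
disc [285. 227.] 0.57 [0.5817 0.0755 0.04  ]
keeper_pivot [327.5 208.3] 0.75 [ 0.6193 -0.0148  0.04  ]
keeper_pivot [268.7 285.2] 0.71 [0.4603 0.1112 0.04  ]
keeper_post [361.5 229.3] 0.59 [ 0.5699 -0.0837  0.062 ]
```

View pics/top0.png

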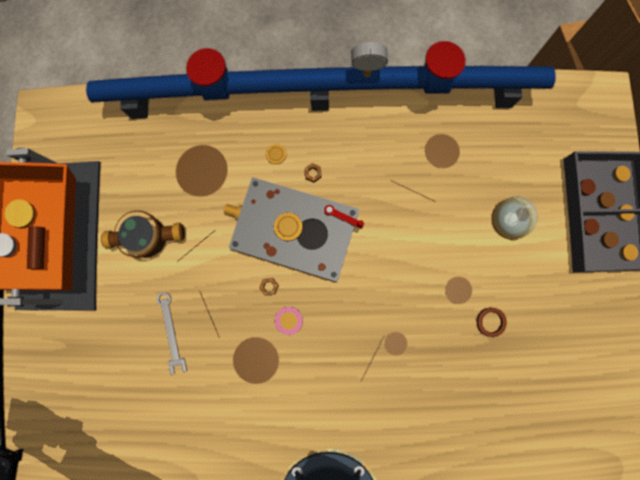

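View pics/scene0.png

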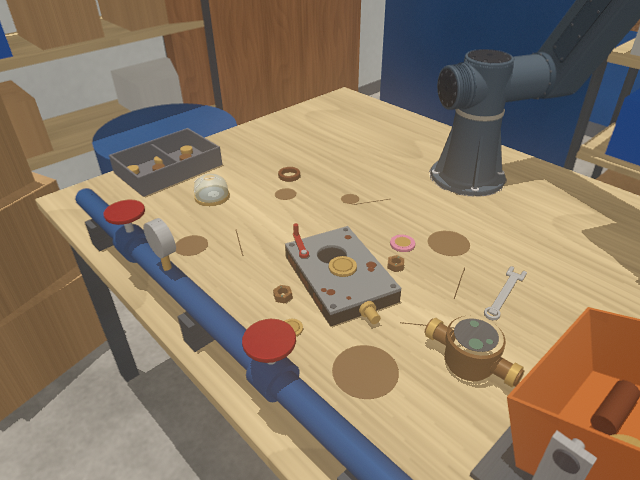

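Candidates for the disc in the top view are a brass ring on the housing (288,227), a smaller brass one on the bench (276,155), and a pink-rimmed one (288,320). I choose the one on the housing. The meter is at (137,235) and the dome at (513,218). Next I plan a hover for the close look.

```bash
cat >> h.py <<'E'
def togo(p,xdir):
    """shift mm, turn deg for TCP target p, tool y down, tool x along xdir (horizontal)"""
    s=get_obs();Rt=R.from_quat(s['tool_rot']).as_matrix()
    x=np.array([xdir[0],xdir[1],0.]);x/=np.linalg.norm(x);y=np.array([0,0,-1.]);z=np.cross(x,y)
    G=np.stack([x,y,z],1)
    return np.round(Rt.T@(np.array(p)-s['position'])*1000,1),np.round(np.degrees(R.from_matrix(Rt.T@G).as_rotvec()),1)
E
python3 - <<'E'
from h import *
s=get_obs();print(R.from_quat(s['tool_rot']).as_matrix().round(3));print(np.round(get_calibration('wrist')['tool_from_camera'],3))
hy=np.array([.27,.963])
for d in(hy,-hy): print(togo([.575,.06,.26],d))
E
```

```text
[[ 0.966 -0.     0.259]
 [-0.259  0.     0.966]
 [-0.    -1.    -0.   ]]
[[-0.001  0.957  0.289 -0.079]
 [ 0.001 -0.289  0.957 -0.164]
 [ 1.     0.001 -0.     0.   ]
 [ 0.     0.     0.     1.   ]]
(array([ 539.9,  -37.4, -418.2]), array([ -0. , -89.3,  -0. ]))
(array([ 539.9,  -37.4, -418.2]), array([ 0. , 90.7, -0. ]))
```

Request:
drive_tool:
  plan:
    - [541, -37, -381, 0, 90.7, 0, 30]
    - [541, -37, -381, 0, 90.7, 0, 30]
    - [541, -37, -381, 0, 90.7, 0, 30]
    - [541, -37, -381, 0, 90.7, 0, 30]
    - [541, -37, -381, 0, 90.7, 0, 30]
    - [541, -37, -381, 0, 90.7, 0, 30]
    - [541, -37, -381, 0, 90.7, 0, 30]
    - [541, -37, -381, 0, 90.7, 0, 30]
    - [541, -37, -381, 0, 90.7, 0, 30]
    - [541, -37, -381, 0, 90.7, 0, 30]

```text
time: 1.6
position: [0.4828, 0.2187, 0.2509]
tool_rot: [0.448, -0.547, 0.547, -0.449]
ft_force: [-0.3, 0.5, 1.0]
grip_width: 0.0304
```

```bash
python3 -c "
from h import *
print(togo([.585,.095,.26],[-.27,-.963]))"
```

```text
(array([101.2,  -9. , 124.5]), array([-0. ,  4.4, -0. ]))
```

Request:
drive_tool:
  plan:
    - [25, -2, 31, 0, 2, 0, 30]
    - [50, -4, 62, 0, 4, 0, 30]
    - [75, -7, 93, 0, 4.4, 0, 30]
    - [101, -9, 124, 0, 4.4, 0, 30]
    - [101, -9, 124, 0, 4.4, 0, 30]
    - [101, -9, 124, 0, 4.4, 0, 30]

```text
time: 2.2
position: [0.5843, 0.0969, 0.2592]
tool_rot: [-0.428, 0.563, -0.562, 0.428]
ft_force: [-0.7, 0.9, 0.6]
grip_width: 0.0303
```

```bash
python3 - <<'E'
from h import *
im=camera('wrist');c=cam('wrist');cv2.imwrite('pics/w1.png',im);print(get_obs()['position'])
for t in('housing','seat','disc','keeper_pivot','keeper_post'):
    for m in mark_of('wrist',t)[:2]: print(t,np.round(m['location'],1),round(m['conf'],2),np.round(onz(c,m['location'],{'housing':0,'seat':.032,'disc':.04,'keeper_pivot':.04,'keeper_post':.062}[t]),4))
E
```

```text
[0.58348425 0.09783178 0.25913065]
seat [320.1 262.3] 0.82 [0.5677 0.0252 0.032 ]
disc [176.9 251.1] 0.81 [0.4045 0.0882 0.04  ]
disc [320.2 224.5] 0.68 [0.5812 0.0745 0.04  ]
keeper_pivot [362.7 284.6] 0.61 [ 0.6121 -0.0147  0.04  ]
keeper_post [355.9 340.9] 0.54 [ 0.5861 -0.0765  0.062 ]
```

View pics/w1.png

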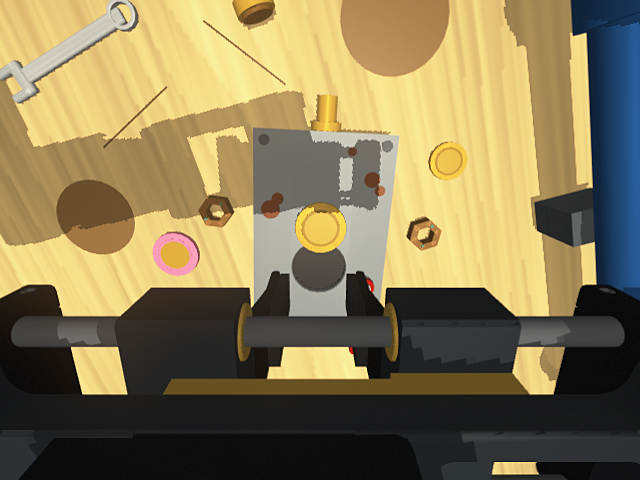

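The wrist picture shows the disc at (320,228), the seat at (319,268), and the red keeper behind the finger near (365,285)–(355,345). The pink look-alike is at (176,253) and the smaller brass one at (448,160). I'll take one close crop for housing corners and the choice check.

```bash
python3 - <<'E'
from h import *
a=cv2.imread('pics/top0.png')[170:290,220:370];b=cv2.imread('pics/scene0.png')[215:335,270:420]
cv2.imwrite('pics/crop.png',np.vstack([np.hstack([cv2.resize(x,None,fx=2.66,fy=2.66,interpolation=cv2.INTER_CUBIC) for x in(a,b)]),cv2.resize(cv2.imread('pics/w1.png')[110:300,170:490],(480,280))[:, :].copy() if 0 else np.zeros((1,798,3),np.uint8)]))
E
```

```text
(no output)
```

View pics/crop.png

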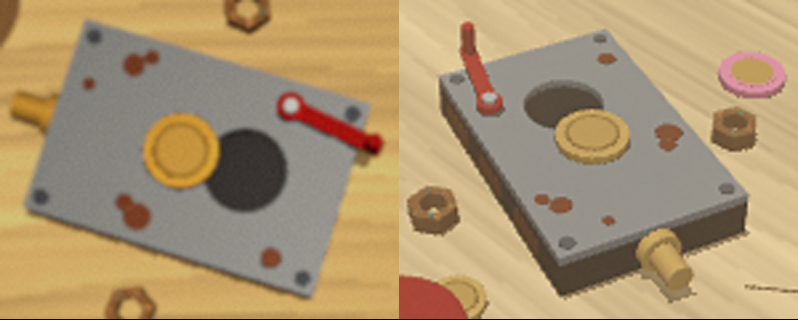

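Here the disc has the larger brass rim and lies on the housing, so the choice holds. Now I fit the housing pose from the corners.

```bash
cat >> h.py <<'E'
def W(h,x,y,z=0.04):
    c,s=np.cos(h[2]),np.sin(h[2]);return np.array([h[0]+c*x-s*y,h[1]+s*x+c*y,z])
E
python3 - <<'E'
from h import *
from scipy.optimize import least_squares
cams={n:cam(n) for n in('top','scene','wrist')}
k=2.66;T=lambda x,y:(220+x/k-.3,170+y/k-.3);S=lambda x,y:(270+(x-399)/k-.3,215+y/k-.3)
a,b=.08,.12
obs=[('top',a,b,T(87,20)),('top',a,-b,T(370,103)),('top',-a,-b,T(311,298)),('top',-a,b,T(25,207)),
('scene',a,-b,S(439,76)),('scene',-a,-b,S(605,30)),('scene',-a,b,S(747,197)),('scene',a,b,S(560,263)),
('wrist',-a,b,(254,128)),('wrist',a,b,(399,135)),('top',0,-.04,T(246,170)),('scene',0,-.04,S(563,104))]
def f(v): return np.concatenate([proj(cams[n],W(v,x,y,v[3]))[0]-p for n,x,y,p in obs])
r=least_squares(f,[.575,.058,-.27,.04],x_scale=[.1,.1,.1,.1],loss='soft_l1');h=r.x
print('fit h,ztop',h.round(4));print(f(h).reshape(-1,2).round(1).tolist())
np.save('h.npy',h[:3])
print('seat',W(h,0,-.04),'pivot',W(h,.058,-.06))
D=[('top',T(181,150)),('scene',S(593,134)),('wrist',(320.5,228))]
for n,p in D: print('disc',n,onz(cams[n],p,.048).round(4))
g=least_squares(lambda v:np.concatenate([proj(cams[n],v)[0]-p for n,p in D]),[.58,.07,.048],x_scale=.1).x
print('disc 3d top',g.round(4))
for n,p in [('top',T(372,144)),('scene',S(467,28))]:
    q=onz(cams[n],p,.073);d=q-W(h,.058,-.06);c,s=np.cos(h[2]),np.sin(h[2]);l=np.array([c*d[0]+s*d[1],-s*d[0]+c*d[1]])
    print('post top',q.round(4),'len',np.linalg.norm(l),'ang',np.arctan2(-l[0],-l[1]))
E
```

```text
fit h,ztop [ 0.5785  0.0598 -0.317   0.0372]
[[-1.9, 0.0], [-0.8, 0.4], [-0.4, -0.2], [-1.7, 0.8], [-0.6, 0.8], [-0.2, 0.2], [0.5, -0.5], [-0.1, -0.8], [0.6, 0.8], [0.3, 1.6], [-1.5, 0.3], [-0.1, 0.6]]
seat [0.5660027  0.02175512 0.04      ] pivot [ 0.61487827 -0.01532828  0.04      ]
disc top [0.5823 0.069  0.048 ]
disc scene [0.5829 0.0739 0.048 ]
disc wrist [0.5811 0.0732 0.048 ]
disc 3d top [0.5812 0.0715 0.0447]
post top [ 0.5796 -0.0794  0.073 ] len 0.07315839295888495 ang 0.18554016978041177
post top [ 0.5826 -0.0784  0.073 ] len 0.07081001871449169 ang 0.15626019782990413
```

```bash
python3 -c "
from h import *
print(togo([.5988,.1249,.10],[-.306,-.952]),togo([.5988,.1249,.042],[-.306,-.952]))"
```

```text
(array([-29.2, 159.6,   8.1]), array([0. , 2.6, 0. ])) (array([-29.2, 217.6,   8.1]), array([0. , 2.6, 0. ]))
```

Request:
drive_tool:
  plan:
    - [-10, 40, 3, 0, 1, 0, 30]
    - [-20, 80, 6, 0, 2, 0, 30]
    - [-29, 120, 8, 0, 2.6, 0, 30]
    - [-29, 160, 8, 0, 2.6, 0, 30]
    - [-29, 180, 8, 0, 2.6, 0, 30]
    - [-29, 195, 8, 0, 2.6, 0, 30]
    - [-29, 205, 8, 0, 2.6, 0, 30]
    - [-29, 210, 8, 0, 2.6, 0, 30]
    - [-29, 210, 8, 0, 2.6, 0, 30]

```text
time: 3.4
position: [0.5998, 0.1236, 0.0497]
tool_rot: [0.416, -0.572, 0.572, -0.416]
ft_force: [-0.1, -0.4, 0.0]
grip_width: 0.0303
```

```bash
python3 - <<'E'
from h import *
s=get_obs();print(s['position'],togo([.5988,.1249,.042],[-.306,-.952]))
im=camera('scene');cv2.imwrite('pics/s2.png',cv2.resize(im[190:340,260:460],(800,600),interpolation=cv2.INTER_CUBIC))
E
```

```text
[0.59982248 0.12363585 0.04971295] (array([-0.9,  7.7, -1.4]), array([-0. , -0.1, -0. ]))
```

View pics/s2.png

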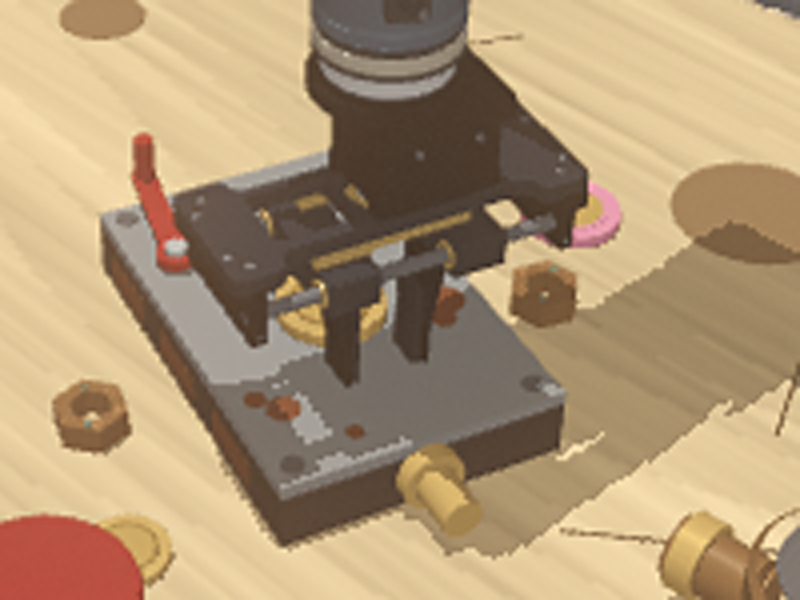

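Request:
drive_tool:
  plan:
    - [0, 4, -1, 0, 0, 0, 30]
    - [0, 7, -1, 0, 0, 0, 30]
    - [8, 7, -1, 0, 0, 0, 30]
    - [15, 7, -1, 0, 0, 0, 30]
    - [21, 7, -1, 0, 0, 0, 30]
    - [27, 7, -1, 0, 0, 0, 30]
    - [33, 7, -1, 0, 0, 0, 30]
    - [39, 7, -1, 0, 0, 0, 30]
    - [45, 7, -1, 0, 0, 0, 30]
    - [51, 7, -1, 0, 0, 0, 30]

```text
time: 4.45
position: [0.5828, 0.0749, 0.0425]
tool_rot: [0.416, -0.572, 0.572, -0.416]
ft_force: [0.8, 1.7, 0.9]
grip_width: 0.0304
```

```bash
python3 - <<'E'
from h import *
s=get_obs();print(s['position'],s['ft_force'].round(1))
h=np.load('h.npy');x=np.array([-.306,-.952,0])
print('disc would be at seat after mm:',(W(h,0,-.04)-s['position'])@x*1000-35.5, 'lateral',np.cross(x,W(h,0,-.04)-s['position'])[2]*1000)
im=camera('scene');cv2.imwrite('pics/s3.png',cv2.resize(im[190:340,260:460],(800,600),interpolation=cv2.INTER_CUBIC))
E
```

```text
[0.58284319 0.07492395 0.04253016] [0.8 1.7 0.9]
disc would be at seat after mm: 20.269922555434597 lateral 0.23752115189967088
```

View pics/s3.png

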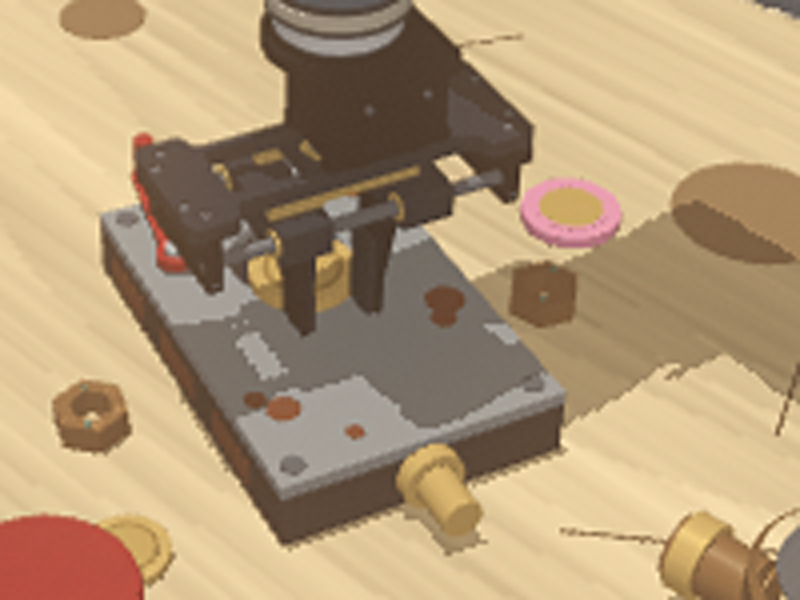

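The disc rides between the fingers toward the seat. I continue about 20 mm, slowly.

Request:
drive_tool:
  plan:
    - [4, 0, 0, 0, 0, 0, 30]
    - [8, 0, 0, 0, 0, 0, 30]
    - [11, 0, 0, 0, 0, 0, 30]
    - [14, 0, 0, 0, 0, 0, 30]
    - [16, 0, 0, 0, 0, 0, 30]
    - [18, 0, 0, 0, 0, 0, 30]
    - [20, 0, 0, 0, 0, 0, 30]
    - [20, 0, 0, 0, 0, 0, 30]
    - [20, 0, 0, 0, 0, 0, 30]

```text
time: 5.4
position: [0.5766, 0.0561, 0.0424]
tool_rot: [-0.416, 0.572, -0.572, 0.416]
ft_force: [0.3, -0.2, 0.9]
grip_width: 0.0304
```

Request:
drive_tool:
  plan:
    - [-5, 0, 0, 0, 0, 0, 30]
    - [-20, 0, 0, 0, 0, 0, 30]
    - [-40, -10, 0, 0, 0, 0, 30]
    - [-65, -40, 0, 0, 0, 0, 30]
    - [-90, -70, 0, 0, 0, 0, 30]
    - [-110, -100, 0, 0, 0, 0, 30]
    - [-110, -100, 0, 0, 0, 0, 30]

```text
time: 6.1
position: [0.6148, 0.1653, 0.1475]
tool_rot: [0.413, -0.569, 0.573, -0.421]
ft_force: [0.9, -0.0, 0.4]
grip_width: 0.0297
```

```bash
python3 - <<'E'
from h import *
h=np.load('h.npy')
out=[]
for n in('scene','top'):
    im=camera(n);c=cam(n);u,v=proj(c,W(h,0,-.04))[0].astype(int);print(n,u,v)
    out.append(cv2.resize(im[v-50:v+50,u-65:u+65],(400,308),interpolation=cv2.INTER_CUBIC))
    for m in mark_of(n,'disc')[:4]: print(n,np.round(m['location'],1),m['conf'],onz(c,m['location'],.032).round(4))
print(W(h,0,-.04),get_obs()['position'])
cv2.imwrite('pics/s4.png',np.hstack(out))
E
```

```text
scene 331 253
scene [403.3 243. ] 0.91 [0.4141 0.1014 0.032 ]
scene [290.7 326.1] 0.69 [0.7662 0.1188 0.032 ]
scene [330.5 257.3] 0.6 [0.5698 0.0233 0.032 ]
top 310 233
top [308.5 230.9] 0.89 [0.5733 0.0266 0.032 ]
top [270.1 153.7] 0.71 [0.7443 0.107  0.032 ]
top [288.3 318.8] 0.63 [0.3898 0.0721 0.032 ]
[0.5660027  0.02175512 0.04      ] [0.60912774 0.16096455 0.14108402]
```

View pics/s4.png

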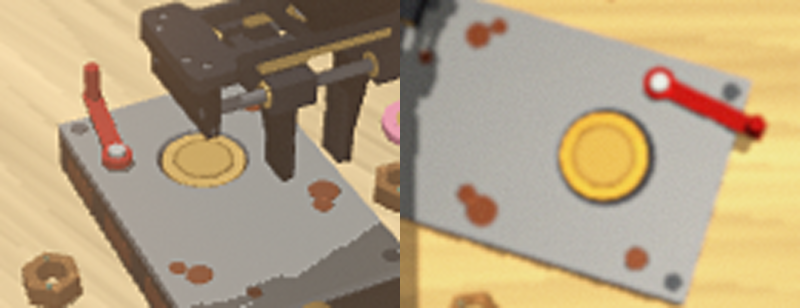

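Both views show the disc down and flush, with an even thin gap slightly wider on the −y side. Next, straddle the keeper post with the fingers, jaw axis along the tangent, and follow the arc.

```bash
cat >> h.py <<'E'
def post(th,z=.057):
    h=np.load('h.npy');p=W(h,.058-.072*np.sin(th),-.06-.072*np.cos(th),z)
    a=h[2]-th; return p,(np.sin(a),-np.cos(a))   # tool x: housing -y turned by -th
E
python3 - <<'E'
from h import *
print(get_obs()['q'].round(3),get_obs()['position'])
for z in(.14,.057): print(post(.17,z)[0],togo(*post(.17,z)))
E
```

```text
[ 0.081  0.632  1.49  -0.     1.023  0.394] [0.60912774 0.16096455 0.14108402]
[ 0.58118357 -0.07895742  0.14      ] (array([236.9,   1.3,  47.3]), array([ 0.2, 10. ,  0.1]))
[ 0.58118357 -0.07895742  0.057     ] (array([236.8,  84.3,  47.5]), array([ 0.2, 10. ,  0.1]))
```

Request:
drive_tool:
  plan:
    - [40, 0, 8, 0, 2, 0, 28]
    - [80, 0, 16, 0, 4, 0, 28]
    - [120, 0, 24, 0, 6, 0, 28]
    - [160, 0, 32, 0, 8, 0, 28]
    - [200, 0, 40, 0, 10, 0, 28]
    - [237, 1, 47, 0, 10, 0, 28]
    - [237, 1, 47, 0, 10, 0, 28]
    - [237, 1, 47, 0, 10, 0, 28]

```text
time: 7.1
position: [0.5809, -0.08, 0.14]
tool_rot: [-0.364, 0.608, -0.606, 0.363]
ft_force: [-0.1, 0.8, -0.4]
grip_width: 0.0283
```

```bash
python3 - <<'E'
from h import *
print(get_obs()['position'],get_obs()['grip_width'])
for z in(.085,.057): print(togo(*post(.17,z)))
out=[]
for n in('scene','top'):
    im=camera(n);c=cam(n);u,v=proj(c,post(.17,.075)[0])[0].astype(int)
    out.append(cv2.resize(im[v-50:v+50,u-65:u+65],(400,308),interpolation=cv2.INTER_CUBIC))
    for m in mark_of(n,'keeper_post')[:2]: print(n,np.round(m['location'],1),m['conf'],onz(c,m['location'],.062).round(4))
cv2.imwrite('pics/s5.png',np.hstack(out))
E
```

```text
[ 0.58085843 -0.08000524  0.13999318] 0.02825017518581973
(array([-1.1, 55. , -0. ]), array([ 0.2, -0.2,  0. ]))
(array([-1.1, 83. ,  0.1]), array([ 0.2, -0.2,  0. ]))
scene [294.1 231.9] 0.48 [ 0.5917 -0.0725  0.062 ]
scene [329.8 257.5] 0.47 [0.5968 0.0491 0.062 ]
```

View pics/s5.png

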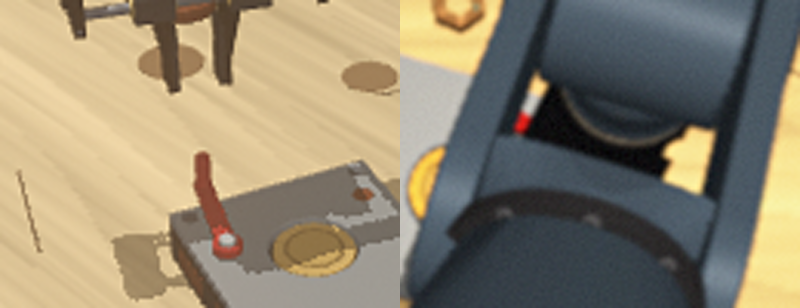

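The fingertips (172/228 in the crop) straddle the post's column (203), so I descend.

Request:
drive_tool:
  plan:
    - [-1, 30, 0, 0, 0, 0, 28]
    - [-1, 55, 0, 0, 0, 0, 28]
    - [-1, 65, 0, 0, 0, 0, 28]
    - [-1, 73, 0, 0, 0, 0, 28]
    - [-1, 79, 0, 0, 0, 0, 28]
    - [-1, 83, 0, 0, 0, 0, 28]
    - [-1, 83, 0, 0, 0, 0, 28]

```text
time: 8.0
position: [0.5829, -0.0781, 0.0586]
tool_rot: [0.364, -0.606, 0.606, -0.365]
ft_force: [-1.4, -0.3, 0.6]
grip_width: 0.0279
```

```bash
python3 - <<'E'
from h import *
s=get_obs();print(s['position'],s['ft_force'].round(1))
for t in np.arange(.17,1.98,.1): print(round(t,2),*togo(*post(t)))
print(togo(*post(1.97)))
camera('scene')
c=cam('scene')
for m in mark_of('scene','keeper_post')[:2]: print(np.round(m['location'],1),m['conf'],onz(c,m['location'],.062).round(4))
E
```

```text
[ 0.58291877 -0.07809233  0.05855573] [-1.4 -0.3  0.6]
0.17 [ 1.6  1.6 -1.1] [-0. -0. -0.]
0.27 [ 1.2  1.6 -8.3] [-0.   5.7 -0. ]
0.37 [  0.1   1.6 -15.4] [-0.  11.4 -0. ]
0.47 [ -1.6   1.6 -22.4] [-0.  17.2 -0. ]
0.57 [ -4.1   1.5 -29.2] [-0.  22.9 -0. ]
0.67 [ -7.2   1.5 -35.7] [-0.  28.6 -0. ]
0.77 [-11.    1.5 -41.8] [-0.  34.3 -0. ]
0.87 [-15.3   1.5 -47.5] [-0.  40.1 -0. ]
0.97 [-20.2   1.5 -52.8] [-0.  45.8 -0. ]
1.07 [-25.6   1.5 -57.5] [-0.  51.5 -0. ]
1.17 [-31.5   1.5 -61.7] [-0.  57.3 -0. ]
1.27 [-37.7   1.5 -65.3] [-0. 63. -0.]
1.37 [-44.3   1.5 -68.3] [-0.  68.7 -0. ]
1.47 [-51.1   1.5 -70.5] [-0.  74.5 -0. ]
1.57 [-58.1   1.5 -72.1] [-0.  80.2 -0. ]
1.67 [-65.3   1.5 -73. ] [-0.  85.9 -0. ]
1.77 [-72.5   1.5 -73.1] [-0.  91.6 -0. ]
1.87 [-79.7   1.5 -72.6] [-0.  97.4 -0. ]
1.97 [-86.7   1.5 -71.3] [ -0.  103.1  -0. ]
(array([-86.7,   1.5, -71.3]), array([ -0. , 103.1,  -0. ]))
[294.8 232.9] 0.58 [ 0.593  -0.0685  0.062 ]
```

Request:
drive_tool:
  plan:
    - [1, 0, -8, 0, 5.7, 0, 28]
    - [0, 0, -15, 0, 11.4, 0, 28]
    - [-2, 0, -22, 0, 17.2, 0, 28]
    - [-4, 0, -29, 0, 22.9, 0, 28]
    - [-7, 0, -36, 0, 28.6, 0, 28]
    - [-11, 0, -42, 0, 34.3, 0, 28]
    - [-15, 0, -47.5, 0, 40, 0, 28]
    - [-20, 0, -53, 0, 45.8, 0, 28]
    - [-25.5, 0, -57.5, 0, 51.5, 0, 28]
    - [-25.5, 0, -57.5, 0, 51.5, 0, 28]

```text
time: 9.1
position: [0.544, -0.0282, 0.0591]
tool_rot: [0.065, -0.704, 0.704, -0.066]
ft_force: [-0.3, 0.9, 0.4]
grip_width: 0.0281
```

```bash
python3 - <<'E'
from h import *
s=get_obs();print(s['position'],s['ft_force'].round(1),s['q'].round(2))
for t in np.arange(1.07,1.98,.1): print(round(t,2),*togo(*post(t)))
im=camera('scene');c=cam('scene')
for m in mark_of('scene','keeper_post')[:2]: print(np.round(m['location'],1),m['conf'],onz(c,m['location'],.062).round(4))
print(post(1.07))
cv2.imwrite('pics/s6.png',cv2.resize(im[190:320,250:424],(640,480),interpolation=cv2.INTER_CUBIC))
E
```

```text
[ 0.54398924 -0.0282343   0.0591326 ] [-0.3  0.9  0.4] [-0.26  0.67  1.76  0.    0.71  1.13]
1.07 [-0.1  2.1  0.3] [-0.   0.1 -0. ]
1.17 [-0.4  2.1 -6.9] [-0.   5.8 -0. ]
1.27 [ -1.5   2.1 -14. ] [-0.  11.5 -0. ]
1.37 [ -3.3   2.1 -21. ] [-0.  17.3 -0. ]
1.47 [ -5.8   2.1 -27.8] [-0. 23. -0.]
1.57 [ -8.9   2.1 -34.2] [-0.  28.7 -0. ]
1.67 [-12.7   2.1 -40.4] [-0.  34.5 -0. ]
1.77 [-17.    2.1 -46.1] [-0.  40.2 -0. ]
1.87 [-22.    2.1 -51.4] [ 0.  45.9 -0. ]
1.97 [-27.4   2.1 -56.1] [ 0.  51.6 -0. ]
[316.7 234.8] 0.6 [ 0.5623 -0.0291  0.062 ]
[284.1 297.4] 0.15 [0.7442 0.0755 0.062 ]
(array([ 0.54409089, -0.02848682,  0.057     ]), (np.float64(-0.983158035102799), np.float64(-0.18275742943257708)))
```

View pics/s6.png

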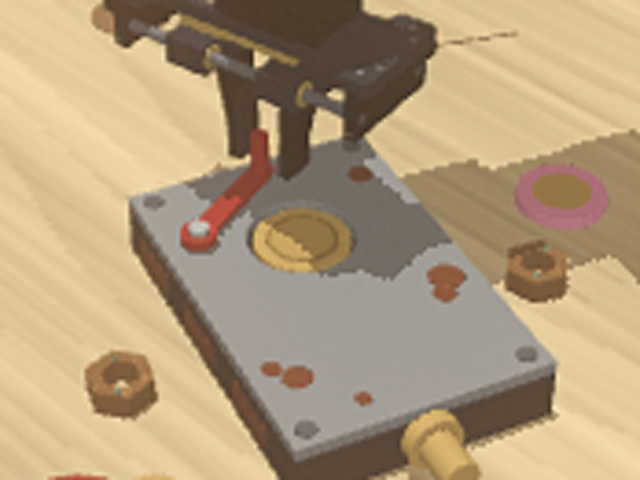

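The post is captured between the fingers and the disc is still flush, so I continue to the stop.

Request:
drive_tool:
  plan:
    - [0, 1, -7, 0, 5.8, 0, 28]
    - [-1.5, 1, -14, 0, 11.5, 0, 28]
    - [-3, 1, -21, 0, 17.3, 0, 28]
    - [-6, 1, -28, 0, 23, 0, 28]
    - [-9, 1, -34, 0, 28.7, 0, 28]
    - [-12.5, 1, -40.5, 0, 34.5, 0, 28]
    - [-17, 1, -46, 0, 40, 0, 28]
    - [-22, 1, -51.5, 0, 46, 0, 28]
    - [-27.5, 1, -56, 0, 51.6, 0, 28]
    - [-27.5, 1, -56, 0, 51.6, 0, 28]

```text
time: 10.2
position: [0.5614, 0.0315, 0.0577]
tool_rot: [0.248, 0.663, -0.662, -0.247]
ft_force: [-0.5, -1.0, 0.7]
grip_width: 0.0277
```

```bash
python3 - <<'E'
from h import *
s=get_obs();print(s['position'],s['ft_force'].round(1),s['q'].round(2))
for t in (1.97,2.0,2.03): print(round(t,2),*togo(*post(t)))
E
```

```text
[0.56142367 0.03152716 0.0576506 ] [-0.5 -1.   0.7] [-0.14  0.68  1.72  0.    0.74  2.14]
1.97 [0.9 0.6 0.2] [ 0.   0.1 -0. ]
2.0 [ 0.9  0.7 -1.9] [ 0.   1.8 -0. ]
2.03 [ 0.8  0.7 -4.1] [ 0.   3.5 -0. ]
```

Push on a little to find the stop by force.

Request:
drive_tool:
  plan:
    - [0.5, 0, -1, 0, 0, 0, 28]
    - [0.5, 0, -2, 0, 0, 0, 28]
    - [0.5, 0, -3, 0, 0, 0, 28]
    - [0.5, 0, -3, 0, 0, 0, 28]

```text
time: 10.6
position: [0.5623, 0.0339, 0.0575]
tool_rot: [-0.248, -0.662, 0.662, 0.248]
ft_force: [0.5, -0.5, -0.3]
grip_width: 0.0285
```

Request:
drive_tool:
  plan:
    - [0, 0, -1, 0, 0, 0, 28]
    - [0, 0, -2, 0, 0, 0, 28]
    - [0, 0, -2, 0, 0, 0, 28]

```text
time: 10.9
position: [0.5625, 0.0343, 0.0574]
tool_rot: [-0.247, -0.661, 0.663, 0.248]
ft_force: [-2.8, -5.8, 2.2]
grip_width: 0.0282
```

The stop is felt: 6 N, and the TCP held back. I relax, retract upward and check.

Request:
drive_tool:
  plan:
    - [0, 0, 6, 0, 0, 0, 28]
    - [0, 0, 8, 0, 0, 0, 28]
    - [0, -15, 8, 0, 0, 0, 28]
    - [0, -40, 8, 0, 0, 0, 28]
    - [0, -80, 8, 0, 0, 0, 28]
    - [0, -120, 8, 0, 0, 0, 28]
    - [-40, -140, 8, 0, 0, 0, 28]
    - [-80, -150, 8, 0, 0, 0, 28]
    - [-120, -150, 8, 0, 0, 0, 28]
    - [-120, -150, 8, 0, 0, 0, 28]

```text
time: 11.9
position: [0.6535, -0.0532, 0.2083]
tool_rot: [0.252, 0.662, -0.662, -0.246]
ft_force: [-0.3, 0.8, -0.1]
grip_width: 0.0279
```

```bash
python3 - <<'E'
from h import *
h=np.load('h.npy');out=[];print(get_obs()['position'],get_obs()['ft_force'].round(1))
for n in('scene','top'):
    im=camera(n);c=cam(n);u,v=proj(c,W(h,0,-.04))[0].astype(int)
    print(n,'post top expected @1.9',(proj(c,post(1.9,.075)[0])[0]-[u-65,v-50])*400/130,'@1.75',(proj(c,post(1.75,.075)[0])[0]-[u-65,v-50])*400/130)
    out.append(cv2.resize(im[v-50:v+50,u-65:u+65],(400,308),interpolation=cv2.INTER_CUBIC))
cv2.imwrite('pics/s7.png',np.hstack(out))
E
```

```text
[ 0.65353269 -0.05319496  0.20834757] [-0.3  0.8 -0.1]
scene post top expected @1.9 [215.88528021 115.0813261 ] @1.75 [212.79498812 106.01816396]
top post top expected @1.9 [190.26038742 162.61122555] @1.75 [204.20495252 171.078088  ]
```

View pics/s7.png

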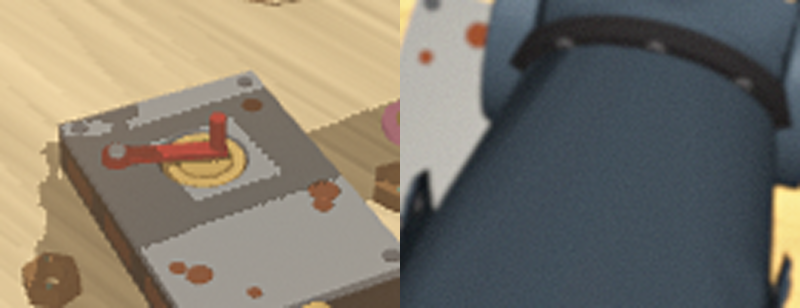

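The post top is at (218,117), against (216,115) expected at the 1.9 stop. The disc is flush beneath it and the robot is clear.

```bash
python3 -c "
from rig import *
print(hand_in())"
```

```text
the job is handed in; nothing more can be done
None
```

I pushed the brass disc across the housing into its seat with the half-open fingertips. I then swung the red keeper round over it to its stop and handed the job in at about 12 s of robot time; no verdict was reported.

**Disc:** after the push, the scene and top views showed it flat and flush, with a thin gap all round that was slightly wider on the −y side. I did not measure its offset from the seat centre to the millimetre.

**Keeper:** I felt the stop at about 6 N. The last scene view put the post top about 3 crop pixels (roughly 1 image pixel) from where it should be at 1.9 rad. The arm hid the keeper from the top camera, so that check rests on the scene view alone.

**Clear of the work:** the gripper was lifted to about 0.21 m, with no contact force showing. I only moved above the other loose things on the bench; I did not measure their positions again.

**Disagreements on the way:**
- The networks' top-view marks were a few millimetres off those from the other cameras.
- Their keeper-post marks in the scene view were about 1–2 cm off, so I relied on the housing-corner fit instead.
- That fit put the housing top at 37 mm, against the stated 40 mm. I used 40 mm.

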